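# Close down the sauce station

### The arm

A 6-joint arm with a two-finger parallel gripper is mounted at the origin on the work surface. World frame = base frame: x ahead of the robot, y to its left, z up, the work surface at z = 0. Lengths are in mm, angles in rad, forces in N, time in s.
With the tool pointing down it reaches from about 275 to 750 mm from the base axis. Payload 10.2 kg.
Tool frame: the origin (TCP) lies midway between the tips of the shut fingers; the grasp point (between the pads) lies 19 mm behind it; z points along the fingers, y is the line along which they close (so a half turn about z gives the same grasp; the last joint's range is limited). The gripper opens to 85 mm and grips with 20 to 120 N. Pads are 22 mm wide; open, the fingers measure 114 mm over their backs; the gripper's body (76 mm by 85 mm) begins 54 mm behind the grasp point. The pads swing forward as they close: fully open they stand 13 mm farther back than shut.
Start: joints at [0.962, 0.313, 1.498, -0, 1.331, -0.223], TCP at [197.571, 486.412, 231.294] pointing down, gripper open.
Joint ranges: [-2.94, 2.94], [-0.97, 2.17], [0.19, 2.56], [-1.23, 4.37], [0.02, 3.11], [-2.88, 2.88]. Speed limits (rad/s): [2.39, 2.39, 3.01, 3.14, 3.14, 3.14].

### API

Orientations are given as a unit quaternion [w, x, y, z].
In Python, from rig import ctrl gives the robot as it stands.
- The arm moves only by the tool send_rows, never from a script. Its argument "targets" is a list of rows, each a list of 7 numbers: the closure, from -1 (fully open) to 1 (shut), so that 0 is half open, then the shift along the tool's x, y, z in m, then the turn, a rotation vector about the tool's x, y, z in rad. In form: [[claw, dx, dy, dz, ax, ay, az], ...]. A call has exactly 10 rows; each row shifts and turns the commanded pose from where the row before left it, along the tool's axes as they then stand; what a row does not reach is not made up. A row lasts 1/8 s, in which the tool goes at most 62.5 mm and 10.7 degrees, less where a joint would pass 70% of its speed; a pose out of reach is approached as far as the arm can. A call with a gripper value outside its range is refused whole. The fingers move at their own pace and stop on an object; "squeeze" is the grip in N (left out, the last holds). Time passes only in rows, so rows that do not move let the fingers close, or fill a call up. It gives the time, the measured TCP pose, the force, the opening and the grip force at its end, in the units of the state.
- ctrl.sense(): the state, without advancing time (a new reading comes with each control period).
- ctrl.capture(name): name is "scene" or "top" or "wrist"; returns a dict with "img" (400x640x3 uint8, red, green, blue), "camera_matrix" (3x3 intrinsics, pixels), "R" (3x3) and "t" (3): a world point X has camera coordinates R X + t. Camera axes: x right, y down, z forward; pixel columns grow to the right and rows downward; lengths in mm; the calibration is good to about 2 mm. A picture is of the moment at which its call begins. There is no depth.
- ctrl.finish_job(): hands the job in; it is judged then, once.
Trained networks look in a picture, given as the dict that the camera call returned (one of the last four; its "shot" number tells which), for a name from the list of things; names that differ only in an ending like _2 or _b are one class to them, and where a whole thing is asked for, a point or a joint stands for the part that bears it (a point fixed in the world has none). Each returns a list of dicts, best first, with "score" (0 to 1); they miss things now and then, are a little off and sometimes report something else, mostly with a low value. They report only what shows in the picture. A call takes as long as a camera call. They do not tell look-alikes from the thing itself.
- ctrl.boxes_of(query, picture): "extent" ([left, top, width, height] in pixels, round what is visible of it).
- ctrl.landmark_of(query, picture): "point" ([column, row] in pixels: a listed point, or the origin of a listed thing).
The state is a dict: "time_s": time; "joints": joint angles; "dq": joint speeds; "tau": joint torques, N m; "eef_pos": TCP position; "ee_rot": TCP orientation; "force": force on the tool from outside, world axes, zero at the start; "wrist_torque": the same for the moment, N m; "grip_width": opening from 0.0 (shut) to 1.0 (fully open); "grip_force": force on a finger pad.
Only numpy, scipy, OpenCV 4.12 (cv2) and the standard library are available. Lean on these libraries where they do the work, as an engineer would, in place of code of your own. Each camera call takes 0.05 s, during which the arm holds its last target. There are 200 camera calls.

### The job

Close down the sauce station for the night: slide back the cover of the black sauce chest, stand every sauce jar upright inside it on its floor, and slide the cover fully shut. Also set the loose lid on the soup pot so that it sits down in the rim, centred and level. Leave everything else on the table where it is.

Things in the scene. Friction and masses are not known exactly. Their poses are not given: they have to be found in the camera images.
- chest: black open-topped sauce chest fixed to the table, 150 mm along its x, 220 mm along its y, 78 mm high; walls and floor 5 mm thick (inside 140 x 210 mm). Origin: centre of its underside, on the table; z up. It stands ahead of the robot, its y axis to the robot's left (yaw within 0.15 rad). Room for four jars standing two by two.
- cover (a joint): the chest's sliding cover, a bare metal plate 150 x 220 x 6 mm lying on the chest's rim (its upper face is 84 mm above the table). Value in m: 0 = fully shut, up to 0.205 = slid back along the chest's +y, leaving nearly the whole chest open. It starts shut or up to 0.04 open. About 2.5 N of sliding friction; it stays where it is left.
- cover_grip (a point): middle of the cover's black upright grip bar, which stands at the cover's centre: 70 mm long along the chest's x, 14 mm thick along the chest's y, 32 mm high (from 84 to 116 mm above the table); this point is 100 mm above the table and moves with the cover. Axes as the chest's.
- pot_rim (a point): centre of the mouth of the soup pot, at rim height: a round, open bare-metal pot, 120 mm outside diameter, 112 mm inside, 85 mm high, about 1.4 kg, standing loose on the table to the robot's right. z up.
- lid_knob (a point): middle of the knob of the loose pot lid (z up its axis): dark steel disc 130 mm wide, 5 mm thick; under it a plug 102 mm wide, 7 mm deep that goes inside the pot's rim; on it a black round knob 24 mm wide, 34 mm high. This point is 17 mm above the disc's top, 29 mm above the plug's bottom; 22 mm above the rim once seated. 180 g. Starts plug down on the table to the robot's left.
- jar1_mid (a point): centre (half-way up) of a sauce jar: a white round jar with a dark metal lid flush with its body, 52 mm diameter, 60 mm high, 110 to 230 g, starting upright on the table between the robot and the chest; z along its axis, up. May be absent.
- jar2_mid (a point): centre (half-way up) of a sauce jar: a white round jar with a dark metal lid flush with its body, 52 mm diameter, 60 mm high, 110 to 230 g, starting upright on the table between the robot and the chest; z along its axis, up. May be absent.
- jar3_mid (a point): centre (half-way up) of a sauce jar: a white round jar with a dark metal lid flush with its body, 52 mm diameter, 60 mm high, 110 to 230 g, starting upright on the table between the robot and the chest; z along its axis, up. May be absent.
- jar4_mid (a point): centre (half-way up) of a sauce jar: a white round jar with a dark metal lid flush with its body, 52 mm diameter, 60 mm high, 110 to 230 g, starting upright on the table between the robot and the chest; z along its axis, up. May be absent.
Not all that is in view belongs to the job. Leave any orange or turquoise look-alike of the part that bears jar3_mid alone.

How it is judged:
By the outcome, as a careful person would: the job done as asked, in the order asked, and still so for the second after the job is handed in, with the robot touching nothing.
Of jar1, jar2, jar3, jar4 only 3 to 4 are there at a start; the rules pass over those that are not, and their reading is None.
At some moment in a run one of jar1, jar2, jar3, jar4, lid may be knocked a few centimetres aside while the robot is not near it.
It also fails if it takes over 208 s, if anything falls off the work surface, if the arm or the gripper's body presses on something with over 40 N, if the wrist force passes 120 N, or if a joint passes its speed limit or range.

## Working session

There is one attempt and no reset: what is moved stays moved. The work goes in short steps, Python scripts to look and compute and a tool call to move; the robot and the scene stay as the last step left them, time stands still between calls to the robot, and variables do not carry over. Pictures are saved under pics/ and viewed, at most 14 in all, crops included, and the job is handed in when it is done.

Besides the shell and the picture viewer there is one more tool, called after "Call:" by a JSON object that holds its "method" and its "body", one argument or row to a line. send_rows: Moves the arm, as the interface text tells. Its arguments: {"type":"object","properties":{"targets":{"type":"array"},"squeeze":{"type":"number"}},"required":["targets"]}

```bash
mkdir -p pics; ls
cat > h.py <<'E'
import numpy as np, cv2, sys
from rig import ctrl
def px2w(c,p,z):
    K=np.array(c["camera_matrix"]);R=np.array(c["R"]);t=np.array(c["t"]).ravel()
    d=R.T@np.linalg.inv(K)@np.array([p[0],p[1],1.]);o=-R.T@t
    return o+d*(z-o[2])/d[2]
def save(c,n): cv2.imwrite(f"pics/{n}.png",c["img"][:,:,::-1])
def w2px(c,X):
    p=np.array(c["camera_matrix"])@(np.array(c["R"])@np.array(X)+np.array(c["t"]).ravel());return p[:2]/p[2]
Z=dict(chest=0,cover_grip=100,pot_rim=85,lid_knob=29,jar1_mid=30)
E
python3 - <<'E'
from h import *
s=ctrl.sense();print(s["eef_pos"],s["ee_rot"],s["force"])
for n in("top","scene"):
    c=ctrl.capture(n);save(c,n+"0");print(n,-np.array(c["R"]).T@np.array(c["t"]).ravel())
    for q,z in Z.items():
        for r in ctrl.landmark_of(q,c)[:8]: print(q,round(r["score"],2),np.round(r["point"]),np.round(px2w(c,r["point"],z),0))
E
```

```text
pics
[197.41660269 486.172694   230.7085427 ] [-2.55620862e-04  1.91701553e-01  9.81453030e-01 -6.32064489e-04] [ 0.40209296 -0.06725403  0.44083065]
top [ 289.25238424    8.15581636 1430.3487185 ]
chest 0.92 [335. 150.] [642. -73.   0.]
cover_grip 0.95 [333. 138.] [649. -61. 100.]
cover_grip 0.2 [374. 219.] [ 429. -165.  100.]
pot_rim 0.89 [446. 204.] [ 467. -360.   85.]
scene [ 909.14008031 -639.06607975 1046.61224457]
chest 0.73 [352. 271.] [635. -72.   0.]
cover_grip 0.94 [362. 250.] [652. -63. 100.]
pot_rim 0.87 [220. 308.] [ 461. -364.   85.]
lid_knob 0.65 [337. 174.] [436. 171.  29.]
lid_knob 0.59 [362. 143.] [432. 321.  29.]
```

View pics/top0.png

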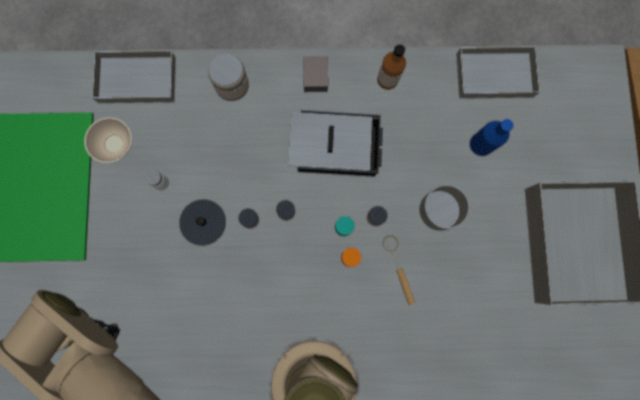

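View pics/scene0.png

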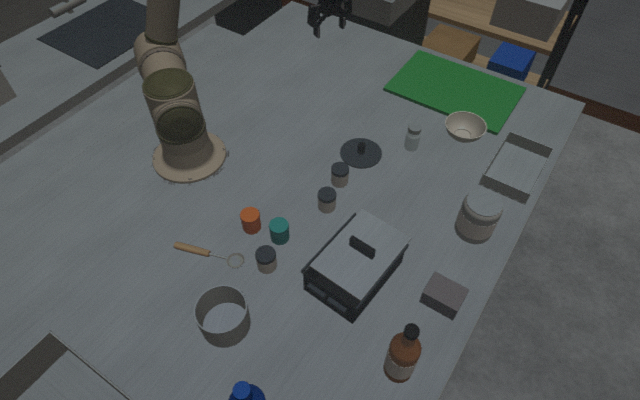

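Top view: three dark-lidded jars at (249,218), (286,210) and (377,216), the lid at (203,221), orange and turquoise look-alikes at (351,257) and (345,226), the pot at (441,209), and the cover partly open with its grip at (331,139). The scene view shows the same, with no fourth jar.

```bash
cat >> h.py <<'E'
def jars(c,near=None):
    g=cv2.cvtColor(c["img"],cv2.COLOR_RGB2HSV); out=[]
    m=((g[:,:,2]<75)).astype(np.uint8)
    n,l,s,ce=cv2.connectedComponentsWithStats(m)
    for i in range(1,n):
        if 120<s[i,4]<3000: out.append((s[i],ce[i]))
    return out
E
python3 - <<'E'
from h import *
c=ctrl.capture("top")
for s,ce in jars(c): print(s,np.round(ce,1),np.round(px2w(c,ce,60)),np.round(px2w(c,ce,5)))
g=cv2.cvtColor(c["img"],cv2.COLOR_RGB2GRAY)
print("bar/cover")
sub=g[95:185,275:395]
np.set_printoptions(linewidth=250)
print(sub[20:82:4,8:112:3])
m=np.zeros_like(g);m[100:180,280:390]=(g[100:180,280:390]<75)
n,l,s,ce=cv2.connectedComponentsWithStats(m.astype(np.uint8))
for i in range(1,n):
    if s[i,4]>15:
        pts=np.argwhere(l==i)[:,::-1].astype(np.float32); print(s[i],cv2.minAreaRect(pts))
E
```

```text
[392  44  13  18 172] [397.9  52.8] [ 907. -255.   60.] [ 932. -266.    5.]
[457  48  81  50 886] [499.8  70.9] [ 850. -543.   60.] [ 872. -565.    5.]
[625  50  15 116 399] [633.9 108.9] [ 733. -914.   60.] [ 750. -952.    5.]
[ 94  52  76  44 486] [120.3  62.2] [888. 529.  60.] [912. 550.   5.]
[ 96  55  79  48 375] [148.1  92.4] [798. 448.  60.] [818. 466.   5.]
[214  74  34  26 214] [236.2  88.7] [806. 203.  60.] [827. 211.   5.]
[304  86  24   6 131] [315.7  88.6] [803. -19.  60.] [824. -20.   5.]
[298 115  84  62 936] [358.6 155.4] [ 610. -134.   60.] [ 623. -139.    5.]
[470 129  30  27 403] [481.1 144.3] [ 636. -474.   60.] [ 650. -494.    5.]
[ 542  183   98  119 2393] [623.  230.6] [ 391. -843.   60.] [ 395. -877.    5.]
[ 526  184   24  120 1703] [537.1 244.9] [ 356. -606.   60.] [ 359. -631.    5.]
[436 187  31  38 317] [457.3 200.8] [ 479. -398.   60.] [ 487. -415.    5.]
[420 197  22  33 164] [426.3 216.2] [ 439. -312.   60.] [ 445. -324.    5.]
[ 180  200   45   45 1604] [202.2 222. ] [433. 291.  60.] [439. 303.   5.]
[277 201  18  19 269] [285.4 209.9] [462.  68.  60.
[... 2412 characters left out ...]
9 129 130 129 131 130  83  21  17  90 118 122]
 [124 123 122 123 121  68  45  36  28  26  19  17  19  15  13  15  19  20  26  25  28  36  36  40  44  49  58  58  59  47  43  46 112 124 124]
 [126 127 127 126 129 127 124 127 124 124 123 120 120 119 118 116 113 107 103  98  97  96  85  81  69  60  61  58  46  39  37  99 123 125 127]]
[302 111  43   4  57] ((322.9766540527344, 112.37355041503906), (42.042964935302734, 1.3723223209381104), 3.5763344764709473)
[298 114  85  63 971] ((340.5017395019531, 143.470703125), (82.0933837890625, 61.3645133972168), 3.3664608001708984)
[328 126   6  27 122] ((330.2742919921875, 139.0137176513672), (4.544322967529297, 26.167312622070312), 2.8624050617218018)
```

Call:
{"method": "send_rows", "body": {
  "targets": [
    [-1, 0, 0, 0, 0, 0, -0.165],
    [-1, 0, 0, 0, 0, 0, -0.165],
    [-1, -0.03, -0.0325, 0, 0, 0, 0],
    [-1, -0.03, -0.0325, 0, 0, 0, 0],
    [-1, -0.03, -0.0325, 0, 0, 0, 0],
    [-1, -0.03, -0.0325, 0, 0, 0, 0],
    [-1, -0.03, -0.0325, 0, 0, 0, 0],
    [-1, -0.03, -0.0325, 0, 0, 0, 0],
    [-1, -0.03, -0.0325, 0, 0, 0, 0],
    [-1, -0.03, -0.0325, 0, 0, 0, 0]
  ],
  "squeeze": 40
}}

```text
time_s: 1.9
eef_pos: [423.5, 212.2, 231.5]
ee_rot: [0.0, 0.028, 1.0, 0.0]
force: [-0.1, 1.0, -0.5]
grip_width: 1.0
grip_force: 0.0
```

Call:
{"method": "send_rows", "body": {
  "targets": [
    [-1, -0.03, -0.0325, 0, 0, 0, 0],
    [-1, -0.03, -0.0325, 0, 0, 0, 0],
    [-1, -0.03, -0.0325, 0, 0, 0, 0],
    [-1, -0.03, -0.0325, 0, 0, 0, 0],
    [-1, -0.03, -0.0325, 0, 0, 0, 0],
    [-1, -0.03, -0.0325, 0, 0, 0, 0],
    [-1, -0.02, -0.0325, 0, 0, 0, 0],
    [-1, -0.0, -0.0325, 0, 0, 0, 0],
    [-1, 0, 0, 0, 0, 0, 0],
    [-1, 0, 0, 0, 0, 0, 0]
  ]
}}

```text
time_s: 3.15
eef_pos: [607.8, -56.8, 231.3]
ee_rot: [-0.0, 0.028, 1.0, 0.0]
force: [-0.4, -0.2, -0.1]
grip_width: 0.998
grip_force: 0.0
```

```bash
cat >> h.py <<'E'
from scipy.spatial.transform import Rotation as Ro
def state():
    s=ctrl.sense(); q=s["ee_rot"]; R=Ro.from_quat([q[1],q[2],q[3],q[0]]).as_matrix()
    print("t",round(s["time_s"],2),"tcp",np.round(s["eef_pos"],1),"tooly",np.round(R[:,1],3),"toolz",np.round(R[:,2],3),"F",np.round(s["force"],1),"w",round(s["grip_width"],3),"gf",round(s["grip_force"],1))
    return np.array(s["eef_pos"]),R
def delta(t):
    p,R=state(); print("tool delta mm",np.round(R.T@(np.array(t)-p),1))
E
python3 - <<'E'
from h import *
p,R=state()
c=ctrl.capture("wrist");save(c,"w1")
for q in("cover_grip","chest"):
  for r in ctrl.landmark_of(q,c)[:3]: print(q,round(r["score"],2),np.round(r["point"]),np.round(px2w(c,r["point"],Z[q]),1))
E
```

```text
t 3.15 tcp [607.8 -56.8 231.3] tooly [0.056 0.998 0.   ] toolz [-0.  0. -1.] F [-0.4 -0.2 -0.1] w 0.998 gf 0.0
cover_grip 0.73 [327. 228.] [644.2 -53.3 100. ]
chest 0.6 [306. 198.] [643.9 -77.1   0. ]
```

View pics/w1.png

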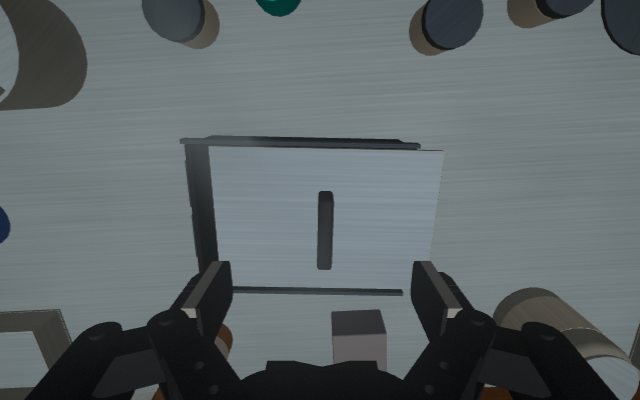

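The wrist view shows the grip bar at (325,230), with the cover's near corners at about (209,147) and (444,152).

Run:
```python
from h import *
c=ctrl.capture("wrist"); g=cv2.cvtColor(c["img"],cv2.COLOR_RGB2GRAY)
m=(g>90).astype(np.uint8)
for p,z in [((209,147),84),((444,152),84),((232,288),84),((185,143),78),((420,147),78),((325,192),116),((325,268),100)]: print(p,np.round(px2w(c,p,z),1))
b=(g<80).astype(np.uint8); n,l,s,ce=cv2.connectedComponentsWithStats(b[155:285,240:400])
for i in range(1,n):
    if s[i,4]>100:
        pts=np.argwhere(l==i)[:,::-1].astype(np.float32)+[240,155]; r=cv2.minAreaRect(pts.astype(np.float32)); print(s[i],r); 
for y in (196,210,225,240,255,264): print(y,np.where(g[y,300:350]<90)[0][[0,-1]]+300)
```

```text
(209, 147) [ 563.9 -157.6   84. ]
(444, 152) [580.3  59.3  84. ]
(232, 288) [ 715.  -158.1   84. ]
(185, 143) [ 559.8 -181.6   78. ]
(420, 147) [575.4  38.7  78. ]
(325, 192) [603.4 -52.7 116. ]
(325, 268) [686.7 -56.7 100. ]
[  77   36   16   79 1161] ((324.5, 230.0), (78.0, 15.0), 90.0)
196 [318 332]
210 [318 332]
225 [317 332]
240 [317 331]
255 [317 331]
264 [317 331]
```

Call:
{"method": "send_rows", "body": {
  "targets": [
    [-1, 0, 0, 0, 0, 0, 0.014],
    [-1, -0.0187, 0.0027, 0.02, 0, 0, 0],
    [-1, -0.0187, 0.0027, 0.03, 0, 0, 0],
    [-1, 0, 0, 0.03, 0, 0, 0],
    [-1, 0, 0, 0.03, 0, 0, 0],
    [-1, 0, 0, 0.022, 0, 0, 0],
    [-1, 0, 0, 0.01, 0, 0, 0],
    [0.6, 0, 0, 0, 0, 0, 0],
    [1, 0, 0, 0, 0, 0, 0],
    [1, 0, 0, 0, 0, 0, 0]
  ],
  "squeeze": 40
}}

```text
time_s: 4.6
eef_pos: [646.0, -54.6, 90.2]
ee_rot: [0.001, 0.035, 0.999, -0.0]
force: [0.6, 0.1, -0.0]
grip_width: 0.377
grip_force: 0.0
```

Call:
{"method": "send_rows", "body": {
  "targets": [
    [1, 0, 0, 0, 0, 0, 0],
    [1, 0, 0, 0, 0, 0, 0],
    [1, 0, 0, 0, 0, 0, 0],
    [1, 0, 0, 0, 0, 0, 0],
    [1, 0, 0, 0, 0, 0, 0],
    [1, 0, 0, 0, 0, 0, 0],
    [1, 0, 0, 0, 0, 0, 0],
    [1, 0, 0, 0, 0, 0, 0],
    [1, 0, 0, 0, 0, 0, 0],
    [1, 0, 0, 0, 0, 0, 0]
  ]
}}

```text
time_s: 5.85
eef_pos: [645.8, -54.7, 90.0]
ee_rot: [0.0, 0.035, 0.999, -0.0]
force: [-1.5, -0.2, 5.5]
grip_width: 0.157
grip_force: 41.4
```

Call:
{"method": "send_rows", "body": {
  "targets": [
    [1, 0, 0.01, 0, 0, 0, 0],
    [1, 0, 0.02, 0, 0, 0, 0],
    [1, 0, 0.02, 0, 0, 0, 0],
    [1, 0, 0.02, 0, 0, 0, 0],
    [1, 0, 0.02, 0, 0, 0, 0],
    [1, 0, 0.02, 0, 0, 0, 0],
    [1, 0, 0.02, 0, 0, 0, 0],
    [1, 0, 0.02, 0, 0, 0, 0],
    [1, 0, 0.02, 0, 0, 0, 0],
    [1, 0, 0, 0, 0, 0, 0]
  ]
}}

```text
time_s: 7.1
eef_pos: [659.0, 117.3, 90.0]
ee_rot: [0.003, 0.034, 0.999, 0.001]
force: [9.4, 1.9, 2.8]
grip_width: 0.154
grip_force: 41.3
```

Call:
{"method": "send_rows", "body": {
  "targets": [
    [1, -0.001, 0.003, 0, 0, 0, 0],
    [1, -0.001, 0.003, 0, 0, 0, 0],
    [1, 0, 0.003, 0, 0, 0, 0],
    [1, 0, 0.003, 0, 0, 0, 0],
    [1, 0, 0, 0, 0, 0, 0],
    [1, 0, 0, 0, 0, 0, 0],
    [1, 0, 0, 0, 0, 0, 0],
    [1, 0, 0, 0, 0, 0, 0],
    [1, 0, 0, 0, 0, 0, 0],
    [1, 0, 0, 0, 0, 0, 0]
  ]
}}

```text
time_s: 8.35
eef_pos: [659.5, 124.7, 90.0]
ee_rot: [-0.001, 0.035, 0.999, -0.002]
force: [-8.6, -14.2, 10.8]
grip_width: 0.153
grip_force: 42.4
```

Call:
{"method": "send_rows", "body": {
  "targets": [
    [0, 0, -0.002, 0, 0, 0, 0],
    [-0.5, 0, 0, 0, 0, 0, 0],
    [-1, 0, 0, 0, 0, 0, 0],
    [-1, 0, 0, 0, 0, 0, 0],
    [-1, 0, 0, -0.03, 0, 0, 0],
    [-1, 0, 0, -0.05, 0, 0, 0],
    [-1, 0.04, -0.02, -0.05, 0, 0, 0],
    [-1, 0.04, -0.02, -0.01, 0, 0, 0],
    [-1, 0.045, -0.024, 0, 0, 0, 0],
    [-1, 0, 0, 0, 0, 0, 0]
  ]
}}

```text
time_s: 9.6
eef_pos: [531.3, 70.4, 226.1]
ee_rot: [-0.001, 0.035, 0.999, 0.0]
force: [1.6, 0.4, 0.4]
grip_width: 1.001
grip_force: 0.0
```

Run:
```python
from h import *
p,R=state()
c=ctrl.capture("wrist");save(c,"w2")
for q in("jar1_mid","lid_knob"):
  for r in ctrl.landmark_of(q,c)[:5]: print(q,round(r["score"],2),np.round(r["point"]),np.round(px2w(c,r["point"],Z[q]),1))
c=ctrl.capture("top")
for q in("jar1_mid","cover_grip","pot_rim"):
  for r in ctrl.landmark_of(q,c)[:5]: print(q,round(r["score"],2),np.round(r["point"]),np.round(px2w(c,r["point"],Z[q]),1))
for s,ce in jars(c):
  if s[4]<300 and 200<ce[1]<240:print(s,np.round(ce,1),np.round(px2w(c,ce,60)))
```

```text
t 9.6 tcp [531.3  70.4 226.1] tooly [ 0.071  0.997 -0.   ] toolz [-0.001  0.    -1.   ] F [1.6 0.4 0.4] w 1.001 gf 0.0
lid_knob 0.84 [542.  68.] [436.4 298.3  29. ]
cover_grip 0.86 [264. 132.] [668.5 122.3 100. ]
pot_rim 0.65 [444. 206.] [ 462.6 -355.4   85. ]
[437 187  30  37 292] [457.6 201. ] [ 479. -399.   60.]
[420 198  22  32 147] [426.1 216.2] [ 439. -311.   60.]
[368 207  19  19 267] [376.7 215.8] [ 442. -177.   60.]
```

View pics/w2.png

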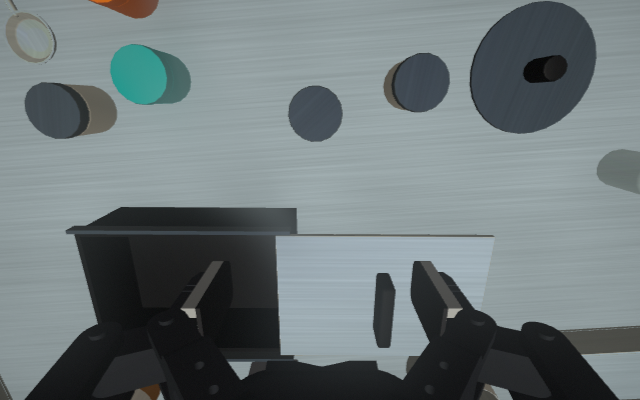

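The wrist view shows the cover open to its stop, jar B at (316,113), A at (421,83), C at (57,110) and the lid at (535,67).

```bash
cat >> h.py <<'E'
def wjars(c,z=60,pr=True):
    im=c["img"].astype(int); v=im.max(2); m=((v<100)&(im[:,:,2]>=im[:,:,0]-2)&(im[:,:,2]-im[:,:,0]<30)).astype(np.uint8)
    m=cv2.morphologyEx(m,cv2.MORPH_OPEN,np.ones((5,5),np.uint8))
    n,l,s,ce=cv2.connectedComponentsWithStats(m); o=[]
    for i in range(1,n):
        if s[i,4]>1200:
            ct,_=cv2.findContours((l==i).astype(np.uint8),cv2.RETR_EXTERNAL,cv2.CHAIN_APPROX_NONE)
            e=cv2.minEnclosingCircle(max(ct,key=len)); f=cv2.fitEllipse(max(ct,key=len))
            a=s[i,4]/(np.pi*f[1][0]*f[1][1]/4)
            if a>.9: o.append(px2w(c,f[0],z)[:2]); print(np.round(f[0]),np.round(f[1]),round(a,2),np.round(o[-1],1))
    return o
E
python3 - <<'E'
from h import *
c=ctrl.capture("wrist"); wjars(c)
for p,z in [((68,232),78),((297,236),78),((275,236),84),((493,237),84),((278,356),84)]: print(p,np.round(px2w(c,p,z),1))
E
```

```text
[533.  64.] [114. 142.] 1.01 [437.2 269.8]
[420.  79.] [55. 62.] 1.03 [442.5 168.3]
[ 54. 106.] [52. 68.] 1.03 [ 443.1 -174.9]
[314. 110.] [53. 56.] 1.03 [463.1  69.4]
[382. 307.] [20. 83.] 1.02 [689.2 132.2]
(68, 232) [ 563.7 -187.1   78. ]
(297, 236) [584.   43.3  78. ]
(275, 236) [579.8  22.2  84. ]
(493, 237) [595.7 238.1  84. ]
(278, 356) [729.2   8.3  84. ]
```

Call:
{"method": "send_rows", "body": {
  "targets": [
    [-0.6, 0.034, -0.003, 0.03, 0, 0, 0],
    [-0.6, 0.0344, -0.0033, 0.03, 0, 0, 0],
    [-0.6, 0, 0, 0.035, 0, 0, 0],
    [-0.6, 0, 0, 0.035, 0, 0, 0],
    [-0.6, 0, 0, 0.035, 0, 0, 0],
    [-0.6, 0, 0, 0.025, 0, 0, 0],
    [-0.6, 0, 0, 0.014, 0, 0, 0],
    [-0.6, 0, 0, 0, 0, 0, 0],
    [0, 0, 0, 0, 0, 0, 0],
    [0.5, 0, 0, 0, 0, 0, 0]
  ],
  "squeeze": 30
}}

```text
time_s: 11.25
eef_pos: [465.8, 69.4, 22.9]
ee_rot: [0.001, 0.035, 0.999, -0.0]
force: [-0.8, -0.2, 4.1]
grip_width: 0.597
grip_force: 31.7
```

Call:
{"method": "send_rows", "body": {
  "targets": [
    [0.5, 0, 0, 0, 0, 0, 0],
    [0.5, 0, 0, 0, 0, 0, 0],
    [0.5, 0, 0, 0, 0, 0, 0],
    [0.5, 0, 0, -0.02, 0, 0, 0],
    [0.5, 0, 0, -0.04, 0, 0, 0],
    [0.5, 0, 0, -0.05, 0, 0, 0],
    [0.5, 0, 0, -0.04, 0, 0, 0],
    [0.5, 0, 0, 0, 0, 0, 0],
    [0.5, 0, 0, 0, 0, 0, 0],
    [0.5, 0, 0, 0, 0, 0, 0]
  ]
}}

```text
time_s: 12.5
eef_pos: [464.5, 69.4, 170.6]
ee_rot: [-0.001, 0.035, 0.999, 0.0]
force: [-0.5, -1.0, -2.3]
grip_width: 0.599
grip_force: 32.2
```

```bash
cat >> h.py <<'E'
yaw=-0.073; C=np.array([643.5,-78.5]); ex=np.array([np.cos(yaw),np.sin(yaw)]); ey=np.array([-np.sin(yaw),np.cos(yaw)])
def slot(a,b): return C+a*ex+b*ey
E
python3 - <<'E'
from h import *
delta([*slot(33,-50),172])
E
```

```text
t 12.5 tcp [464.5  69.4 170.6] tooly [0.07  0.998 0.   ] toolz [-0.003  0.    -1.   ] F [-0.5 -1.  -2.3] w 0.599 gf 32.2
tool delta mm [-221.8 -185.2   -2. ]
```

Call:
{"method": "send_rows", "body": {
  "targets": [
    [0.5, -0.0277, -0.0231, 0, 0, 0, 0],
    [0.5, -0.0277, -0.0231, 0, 0, 0, 0],
    [0.5, -0.0277, -0.0231, 0, 0, 0, 0],
    [0.5, -0.0277, -0.0231, 0, 0, 0, 0],
    [0.5, -0.0277, -0.0231, 0, 0, 0, 0],
    [0.5, -0.0277, -0.0231, 0, 0, 0, 0],
    [0.5, -0.0277, -0.0231, 0, 0, 0, 0],
    [0.5, -0.0277, -0.0231, 0, 0, 0, 0],
    [0.5, 0, 0, 0.02, 0, 0, 0],
    [0.5, 0, 0, 0, 0, 0, 0]
  ]
}}

```text
time_s: 13.75
eef_pos: [672.2, -130.2, 148.6]
ee_rot: [-0.003, 0.035, 0.999, 0.001]
force: [0.3, -0.2, -1.9]
grip_width: 0.599
grip_force: 32.2
```

Run:
```python
from h import *
delta([*slot(33,-50),29])
c=ctrl.capture("wrist");save(c,"w3")
```

```text
t 13.75 tcp [ 672.2 -130.2  148.6] tooly [0.07  0.998 0.002] toolz [-0.005  0.002 -1.   ] F [ 0.3 -0.2 -1.9] w 0.599 gf 32.2
tool delta mm [ -1.3  -0.8 119.6]
```

View pics/w3.png

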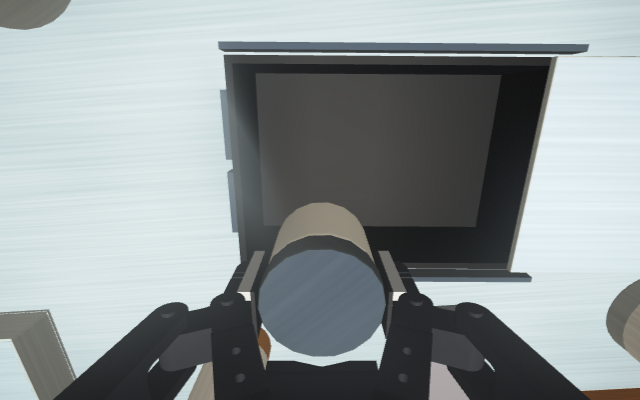

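The held jar is at (322,295), over the chest's far right corner; the chest floor's corners show at (256,73), (501,75) and (263,226).

Run:
```python
from h import *
c=ctrl.capture("wrist")
J=px2w(c,(322,295),186); print("jar",J)
for p in [(256,73),(501,75),(263,226)]:
    w=px2w(c,p,5); d=w[:2]-C; print(np.round(w,1),np.round([d@ex,d@ey],1))
d=J[:2]-C; print(d@ex,d@ey)
```

```text
jar [ 666.02036103 -129.01270184  186.        ]
[ 567.  -178.3    5. ] [ -69.  -105.1]
[583.1  30.6   5. ] [-68.2 104.4]
[ 707.6 -190.3    5. ] [  72.1 -106.8]
26.144535223093442 -48.735643898307
```

Call:
{"method": "send_rows", "body": {
  "targets": [
    [0.5, -0.006, -0.001, 0.01, 0, 0, 0],
    [0.5, 0, 0, 0.02, 0, 0, 0],
    [0.5, 0, 0, 0.025, 0, 0, 0],
    [0.5, 0, 0, 0.025, 0, 0, 0],
    [0.5, 0, 0, 0.018, 0, 0, 0],
    [0.5, 0, 0, 0.01, 0, 0, 0],
    [0.5, 0, 0, 0.006, 0, 0, 0],
    [0.5, 0, 0, 0.003, 0, 0, 0],
    [0.5, 0, 0, 0.001, 0, 0, 0],
    [0.5, 0, 0, 0, 0, 0, 0]
  ]
}}

```text
time_s: 15.1
eef_pos: [679.4, -131.9, 34.3]
ee_rot: [0.0, 0.035, 0.999, -0.0]
force: [-0.1, -0.3, -2.2]
grip_width: 0.603
grip_force: 32.2
```

Call:
{"method": "send_rows", "body": {
  "targets": [
    [0.5, 0, 0, 0.003, 0, 0, 0],
    [0.5, 0, 0, 0.002, 0, 0, 0],
    [0.5, 0, 0, 0.001, 0, 0, 0],
    [0.5, 0, 0, 0.0005, 0, 0, 0],
    [0.5, 0, 0, 0, 0, 0, 0],
    [-0.3, 0, 0, 0, 0, 0, 0],
    [-0.4, 0, 0, 0, 0, 0, 0],
    [-0.4, 0, 0, 0, 0, 0, 0],
    [-0.4, 0, 0, -0.01, 0, 0, 0],
    [-0.4, 0, 0, -0.03, 0, 0, 0]
  ]
}}

```text
time_s: 16.35
eef_pos: [678.6, -131.9, 66.7]
ee_rot: [-0.001, 0.035, 0.999, 0.0]
force: [0.0, -0.3, 0.8]
grip_width: 0.699
grip_force: 0.0
```

Call:
{"method": "send_rows", "body": {
  "targets": [
    [-0.4, 0, 0, -0.04, 0, 0, 0],
    [-0.4, 0, 0, -0.05, 0, 0, 0],
    [-0.4, 0.01, 0.01, -0.05, 0, 0, 0],
    [-0.4, 0.02, 0.03, -0.01, 0, 0, 0],
    [-0.4, 0.02, 0.03, 0, 0, 0, 0],
    [-0.4, 0.02, 0.04, 0, 0, 0, 0],
    [-0.4, 0.02, 0.04, 0, 0, 0, 0],
    [-0.4, 0.02, 0.04, 0, 0, 0, 0],
    [-0.4, 0.02, 0.04, 0, 0, 0, 0],
    [-0.4, 0, 0.0, 0, 0, 0, 0]
  ]
}}

```text
time_s: 17.6
eef_pos: [565.0, 108.8, 218.3]
ee_rot: [0.001, 0.033, 0.999, 0.0]
force: [0.3, -0.9, 0.5]
grip_width: 0.702
grip_force: 0.0
```

Run:
```python
from h import *
state()
c=ctrl.capture("wrist");save(c,"w4"); wjars(c); print("at65");
c=ctrl.capture("top");save(c,"t2")
for s,ce in jars(c):
  if s[4]<320 and 190<ce[1]<250:print(s,np.round(ce,1),np.round(px2w(c,ce,60)))
```

```text
t 17.6 tcp [565.  108.8 218.3] tooly [0.066 0.998 0.   ] toolz [ 0.002  0.    -1.   ] F [ 0.3 -0.9  0.5] w 0.702 gf 0.0
[502.  46.] [108. 140.] 0.97 [451.6 273.8]
[381.  44.] [58. 66.] 1.03 [442.9 169.2]
[13. 77.] [33. 62.] 0.93 [ 448.3 -159.7]
[344. 287.] [17. 96.] 0.97 [685.4 126.8]
at65
[437 187  30  37 295] [457.6 200.9] [ 479. -399.   60.]
[420 198  21  32 146] [426.2 216.3] [ 439. -311.   60.]
[368 207  19  18 266] [376.7 215.7] [ 442. -177.   60.]
```

View pics/w4.png

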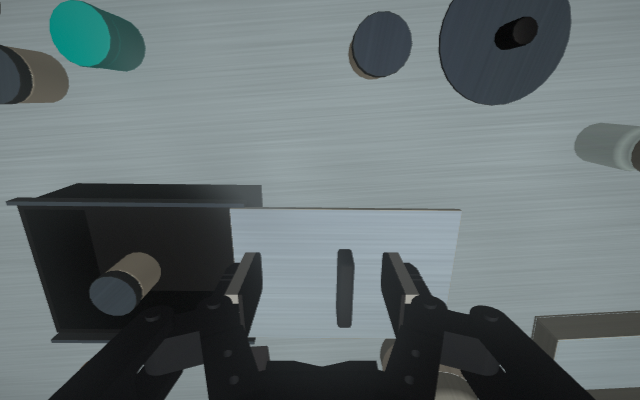

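Jar B stands in the chest at (120,290), and jar A is at (381,44). I'm picking up A next.

Call:
{"method": "send_rows", "body": {
  "targets": [
    [-0.6, 0.043, 0.017, 0.0, 0, 0, 0],
    [-0.6, 0.043, 0.0175, 0.03, 0, 0, 0],
    [-0.6, 0.043, 0.017, 0.035, 0, 0, 0],
    [-0.6, 0, 0, 0.035, 0, 0, 0],
    [-0.6, 0, 0, 0.035, 0, 0, 0],
    [-0.6, 0, 0, 0.035, 0, 0, 0],
    [-0.6, 0, 0, 0.02, 0, 0, 0],
    [-0.6, 0, 0, 0.005, 0, 0, 0],
    [-0.3, 0, 0, 0, 0, 0, 0],
    [0.5, 0, 0, 0, 0, 0, 0]
  ]
}}

```text
time_s: 18.95
eef_pos: [441.3, 166.9, 23.3]
ee_rot: [0.001, 0.035, 0.999, 0.0]
force: [1.5, -0.4, 1.0]
grip_width: 0.603
grip_force: 31.5
```

Call:
{"method": "send_rows", "body": {
  "targets": [
    [0.5, 0, 0, 0, 0, 0, 0],
    [0.5, 0, 0, 0, 0, 0, 0],
    [0.5, 0, 0, 0, 0, 0, 0],
    [0.5, 0, 0, -0.02, 0, 0, 0],
    [0.5, 0, 0, -0.04, 0, 0, 0],
    [0.5, 0, 0, -0.05, 0, 0, 0],
    [0.5, 0, 0, -0.04, 0, 0, 0],
    [0.5, -0.01, -0.01, 0, 0, 0, 0],
    [0.5, -0.02, -0.02, 0, 0, 0, 0],
    [0.5, -0.02, -0.03, 0, 0, 0, 0]
  ]
}}

```text
time_s: 20.2
eef_pos: [486.1, 103.0, 170.9]
ee_rot: [-0.001, 0.034, 0.999, 0.0]
force: [-0.1, 0.9, -1.8]
grip_width: 0.602
grip_force: 32.0
```

Run:
```python
from h import *
delta([*slot(-30,-50),148])
```

```text
t 20.2 tcp [486.1 103.  170.9] tooly [0.069 0.998 0.   ] toolz [-0.002  0.    -1.   ] F [-0.1  0.9 -1.8] w 0.602 gf 32.0
tool delta mm [-139.4 -220.1   22.6]
```

Call:
{"method": "send_rows", "body": {
  "targets": [
    [0.5, -0.0174, -0.0275, 0, 0, 0, 0],
    [0.5, -0.0174, -0.0275, 0, 0, 0, 0],
    [0.5, -0.0174, -0.0275, 0, 0, 0, 0],
    [0.5, -0.0174, -0.0275, 0, 0, 0, 0],
    [0.5, -0.0174, -0.0275, 0, 0, 0, 0],
    [0.5, -0.0174, -0.0275, 0, 0, 0, 0],
    [0.5, -0.0174, -0.0275, 0, 0, 0, 0],
    [0.5, -0.0174, -0.0275, 0, 0, 0, 0],
    [0.5, 0, 0, 0.02, 0, 0, 0],
    [0.5, 0, 0, 0, 0, 0, 0]
  ]
}}

```text
time_s: 21.45
eef_pos: [608.4, -125.6, 149.2]
ee_rot: [-0.003, 0.035, 0.999, 0.001]
force: [0.3, -0.4, -2.0]
grip_width: 0.599
grip_force: 32.0
```

Run:
```python
from h import *
delta([*slot(-30,-50),28.5])
c=ctrl.capture("wrist");save(c,"w5")
```

```text
t 21.45 tcp [ 608.4 -125.6  149.2] tooly [0.07  0.998 0.002] toolz [-0.006  0.002 -1.   ] F [ 0.3 -0.4 -2. ] w 0.599 gf 32.0
tool delta mm [ -2.3  -0.7 120.7]
```

View pics/w5.png

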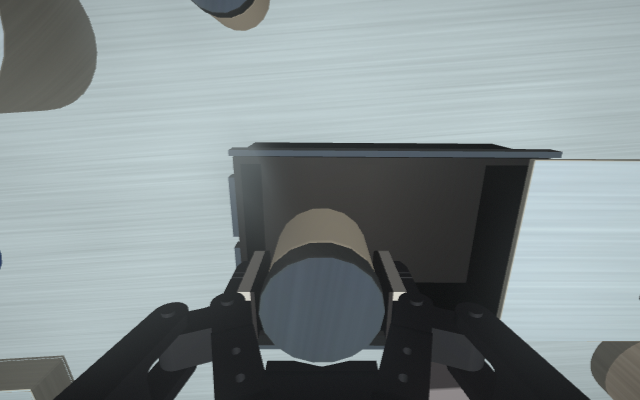

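Call:
{"method": "send_rows", "body": {
  "targets": [
    [0.5, 0, 0, 0.02, 0, 0, 0],
    [0.5, 0, 0, 0.025, 0, 0, 0],
    [0.5, 0, 0, 0.025, 0, 0, 0],
    [0.5, 0, 0, 0.02, 0, 0, 0],
    [0.5, 0, 0, 0.012, 0, 0, 0],
    [0.5, 0, 0, 0.008, 0, 0, 0],
    [0.5, 0, 0, 0.004, 0, 0, 0],
    [0.5, 0, 0, 0.003, 0, 0, 0],
    [0.5, 0, 0, 0.001, 0, 0, 0],
    [0.5, 0, 0, 0, 0, 0, 0]
  ]
}}

```text
time_s: 22.75
eef_pos: [609.8, -125.5, 34.6]
ee_rot: [0.0, 0.035, 0.999, -0.0]
force: [0.4, 0.1, -1.2]
grip_width: 0.598
grip_force: 32.0
```

Call:
{"method": "send_rows", "body": {
  "targets": [
    [0.5, 0, 0, 0.003, 0, 0, 0],
    [0.5, 0, 0, 0.002, 0, 0, 0],
    [0.5, 0, 0, 0.001, 0, 0, 0],
    [0.5, 0, 0, 0.0003, 0, 0, 0],
    [0.5, 0, 0, 0, 0, 0, 0],
    [-0.3, 0, 0, 0, 0, 0, 0],
    [-0.4, 0, 0, 0, 0, 0, 0],
    [-0.4, 0, 0, 0, 0, 0, 0],
    [-0.4, 0, 0, -0.01, 0, 0, 0],
    [-0.4, 0, 0, -0.03, 0, 0, 0]
  ]
}}

```text
time_s: 24.0
eef_pos: [609.0, -125.3, 67.8]
ee_rot: [-0.001, 0.035, 0.999, 0.0]
force: [0.5, 0.2, 0.7]
grip_width: 0.698
grip_force: 0.0
```

Call:
{"method": "send_rows", "body": {
  "targets": [
    [-0.4, 0, 0, -0.04, 0, 0, 0],
    [-0.4, 0, 0, -0.05, 0, 0, 0],
    [-0.4, 0.01, -0.01, -0.04, 0, 0, 0],
    [-0.4, 0.01, -0.01, 0, 0, 0, 0],
    [-0.4, 0.01, -0.01, 0, 0, 0, 0],
    [-0.4, 0.01, -0.01, 0, 0, 0, 0],
    [-0.4, 0, 0, 0, 0, 0, 0],
    [-0.4, 0, 0, 0, 0, 0, 0],
    [-0.4, 0, 0, 0, 0, 0, 0],
    [-0.4, 0, 0, 0, 0, 0, 0]
  ]
}}

```text
time_s: 25.25
eef_pos: [567.1, -162.3, 198.0]
ee_rot: [-0.0, 0.035, 0.999, 0.0]
force: [-0.0, 0.8, -0.9]
grip_width: 0.695
grip_force: 0.0
```

Run:
```python
from h import *
p,R=state()
c=ctrl.capture("wrist");save(c,"w6"); o=wjars(c)
for t in o:
  if abs(t[1]+175)<60: print("delta",R.T@(np.array([t[0]+2,t[1],22])-p))
```

```text
t 25.25 tcp [ 567.1 -162.3  198. ] tooly [0.069 0.998 0.   ] toolz [-0.  0. -1.] F [-0.   0.8 -0.9] w 0.695 gf 0.0
[306.  93.] [51. 57.] 0.92 [ 480.8 -168.7]
delta [ 83.71410155 -12.24753011 175.9671955 ]
```

View pics/w6.png

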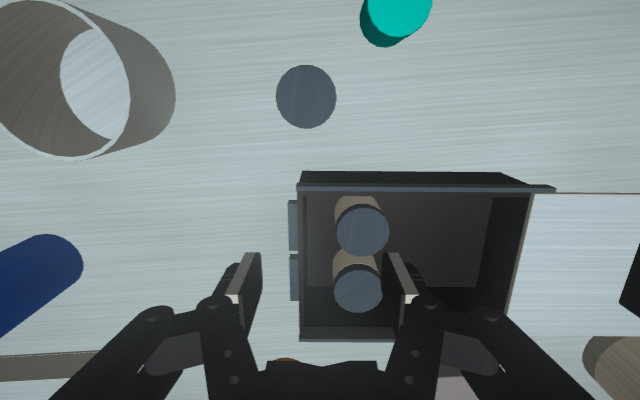

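Jars A and B stand in the chest at (362,231) and (358,291). Jar C is now at (306,96), so it has been knocked about 40 mm; it is still upright. I'll check it against the top view.

Run:
```python
from h import *
p,R=state()
c=ctrl.capture("wrist"); t=px2w(c,(306,96.5),60);print(t, R.T@(np.array([t[0],t[1],22])-p))
for q in((362,231),(358,291)):
  w=px2w(c,q,65)[:2]-C; print(w@ex,w@ey)
c=ctrl.capture("top")
for s,ce in jars(c):
  if s[4]<320 and 150<ce[1]<250:print(s,np.round(ce,1),np.round(px2w(c,ce,60)))
```

```text
t 25.3 tcp [ 567.1 -162.3  198. ] tooly [0.069 0.998 0.   ] toolz [-0.  0. -1.] F [-0.2  0.  -0.5] w 0.7 gf 0.0
[ 483.83818291 -169.38939846   60.        ] [ 82.52640277 -12.80455942 175.98597621]
-30.787528519966436 -49.85059978530397
36.024092764833064 -50.94515422459933
[362 137  45  28 265] [383.  150.7] [ 622. -201.   60.]
[437 187  30  38 308] [457.4 200.9] [ 479. -398.   60.]
[420 198  21  32 150] [426.2 216.3] [ 439. -311.   60.]
```

Call:
{"method": "send_rows", "body": {
  "targets": [
    [-0.6, 0.027, -0.0043, 0.0, 0, 0, 0],
    [-0.6, 0.027, -0.0043, 0.0, 0, 0, 0],
    [-0.6, 0.027, -0.0042, 0.02, 0, 0, 0],
    [-0.6, 0, 0, 0.035, 0, 0, 0],
    [-0.6, 0, 0, 0.04, 0, 0, 0],
    [-0.6, 0, 0, 0.04, 0, 0, 0],
    [-0.6, 0, 0, 0.03, 0, 0, 0],
    [-0.6, 0, 0, 0.011, 0, 0, 0],
    [-0.3, 0, 0, 0, 0, 0, 0],
    [0.5, 0, 0, 0, 0, 0, 0]
  ]
}}

```text
time_s: 26.65
eef_pos: [485.9, -170.1, 23.2]
ee_rot: [0.001, 0.035, 0.999, -0.001]
force: [0.1, 0.5, -2.2]
grip_width: 0.604
grip_force: 31.6
```

Call:
{"method": "send_rows", "body": {
  "targets": [
    [0.5, 0, 0, 0, 0, 0, 0],
    [0.5, 0, 0, 0, 0, 0, 0],
    [0.5, 0, 0, 0, 0, 0, 0],
    [0.5, 0, 0, -0.02, 0, 0, 0],
    [0.5, 0, 0, -0.04, 0, 0, 0],
    [0.5, 0, 0, -0.05, 0, 0, 0],
    [0.5, 0, 0, -0.04, 0, 0, 0],
    [0.5, 0, 0, 0, 0, 0, 0],
    [0.5, 0, 0, 0, 0, 0, 0],
    [0.5, 0, 0, 0, 0, 0, 0]
  ]
}}

```text
time_s: 27.9
eef_pos: [484.7, -169.3, 170.6]
ee_rot: [-0.001, 0.035, 0.999, 0.001]
force: [0.2, -0.5, -1.5]
grip_width: 0.601
grip_force: 32.1
```

Run:
```python
from h import *
delta([*slot(2,35),150])
```

```text
t 27.9 tcp [ 484.7 -169.3  170.6] tooly [0.07  0.998 0.001] toolz [-0.002  0.002 -1.   ] F [ 0.2 -0.5 -1.5] w 0.601 gf 32.1
tool delta mm [-154.2  136.7   20.4]
```

Call:
{"method": "send_rows", "body": {
  "targets": [
    [0.5, -0.0193, 0.0171, 0, 0, 0, 0],
    [0.5, -0.0193, 0.0171, 0, 0, 0, 0],
    [0.5, -0.0193, 0.0171, 0, 0, 0, 0],
    [0.5, -0.0193, 0.0171, 0, 0, 0, 0],
    [0.5, -0.0193, 0.0171, 0, 0, 0, 0],
    [0.5, -0.0193, 0.0171, 0, 0, 0, 0],
    [0.5, -0.0193, 0.0171, 0, 0, 0, 0],
    [0.5, -0.0193, 0.0171, 0, 0, 0, 0],
    [0.5, 0, 0, 0.02, 0, 0, 0],
    [0.5, 0, 0, 0, 0, 0, 0]
  ]
}}

```text
time_s: 29.15
eef_pos: [647.8, -43.6, 149.3]
ee_rot: [-0.003, 0.035, 0.999, 0.001]
force: [0.1, 0.8, -2.1]
grip_width: 0.6
grip_force: 32.1
```

Run:
```python
from h import *
delta([*slot(2,35),34])
```

```text
t 29.15 tcp [647.8 -43.6 149.3] tooly [0.069 0.998 0.001] toolz [-0.005  0.001 -1.   ] F [ 0.1  0.8 -2.1] w 0.6 gf 32.1
tool delta mm [ -0.9  -0.2 115.3]
```

Call:
{"method": "send_rows", "body": {
  "targets": [
    [0.5, 0, 0, 0.02, 0, 0, 0],
    [0.5, 0, 0, 0.025, 0, 0, 0],
    [0.5, 0, 0, 0.025, 0, 0, 0],
    [0.5, 0, 0, 0.02, 0, 0, 0],
    [0.5, 0, 0, 0.012, 0, 0, 0],
    [0.5, 0, 0, 0.008, 0, 0, 0],
    [0.5, 0, 0, 0.005, 0, 0, 0],
    [0.5, 0, 0, 0.003, 0, 0, 0],
    [0.5, 0, 0, 0.001, 0, 0, 0],
    [0.5, 0, 0, 0, 0, 0, 0]
  ]
}}

```text
time_s: 30.4
eef_pos: [649.0, -44.0, 33.3]
ee_rot: [0.0, 0.035, 0.999, -0.0]
force: [0.9, -0.1, -1.9]
grip_width: 0.599
grip_force: 32.1
```

Call:
{"method": "send_rows", "body": {
  "targets": [
    [0.5, 0, 0, 0.003, 0, 0, 0],
    [0.5, 0, 0, 0.002, 0, 0, 0],
    [0.5, 0, 0, 0.0005, 0, 0, 0],
    [0.5, 0, 0, 0, 0, 0, 0],
    [0.5, 0, 0, 0, 0, 0, 0],
    [-0.3, 0, 0, 0, 0, 0, 0],
    [-0.4, 0, 0, 0, 0, 0, 0],
    [-0.4, 0, 0, 0, 0, 0, 0],
    [-0.4, 0, 0, -0.01, 0, 0, 0],
    [-0.4, 0, 0, -0.03, 0, 0, 0]
  ]
}}

```text
time_s: 31.65
eef_pos: [648.1, -43.9, 66.5]
ee_rot: [-0.001, 0.035, 0.999, 0.0]
force: [0.2, -0.3, 0.8]
grip_width: 0.702
grip_force: 0.0
```

Call:
{"method": "send_rows", "body": {
  "targets": [
    [-0.4, 0, 0, -0.04, 0, 0, 0],
    [-0.4, 0, 0, -0.05, 0, 0, 0],
    [-0.4, 0.0, 0.02, -0.03, 0, 0, 0],
    [-0.4, 0.0, 0.04, 0, 0, 0, 0],
    [-0.4, 0.0, 0.04, 0, 0, 0, 0],
    [-0.4, 0.0, 0.04, 0, 0, 0, 0],
    [-0.4, 0, 0.03, 0, 0, 0, 0],
    [-1, 0, 0, 0, 0, 0, 0],
    [-1, 0, 0, 0, 0, 0, 0],
    [-1, 0, 0, 0, 0, 0, 0]
  ]
}}

```text
time_s: 32.9
eef_pos: [660.8, 124.5, 187.6]
ee_rot: [0.0, 0.036, 0.999, -0.0]
force: [-0.2, -0.3, -0.4]
grip_width: 1.001
grip_force: 0.0
```

Run:
```python
from h import *
delta([659.3,123,90])
c=ctrl.capture("wrist");save(c,"w7")
c=ctrl.capture("top")
for r in ctrl.landmark_of("cover_grip",c)[:1]+ctrl.boxes_of("jar1_mid",c)[:5]: print(r)
```

```text
t 32.9 tcp [660.8 124.5 187.6] tooly [ 0.071  0.997 -0.   ] toolz [ 0. -0. -1.] F [-0.2 -0.3 -0.4] w 1.001 gf 0.0
tool delta mm [ 1.4 -1.6 97.6]
```

View pics/w7.png

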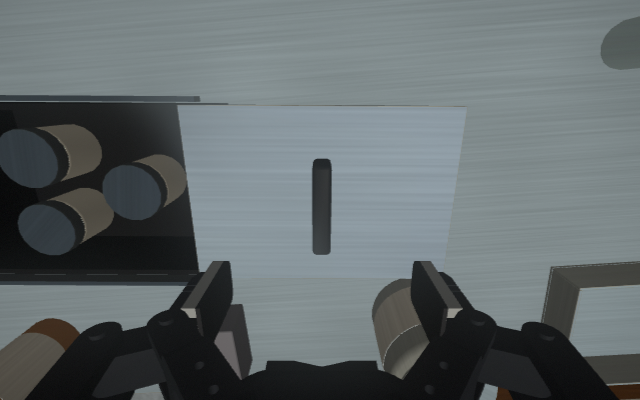

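All three jars stand in the chest, at (30,158), (50,230) and (133,192), and the grip bar is at (321,205). I'll close the cover now.

Call:
{"method": "send_rows", "body": {
  "targets": [
    [-1, 0.0014, -0.0016, 0.02, 0, 0, 0.003],
    [-1, 0, 0, 0.03, 0, 0, 0],
    [-1, 0, 0, 0.03, 0, 0, 0],
    [-1, 0, 0, 0.014, 0, 0, 0],
    [-1, 0, 0, 0.003, 0, 0, 0],
    [0.3, 0, 0, 0, 0, 0, 0],
    [1, 0, 0, 0, 0, 0, 0],
    [1, 0, 0, 0, 0, 0, 0],
    [1, 0, 0, 0, 0, 0, 0],
    [1, 0, 0, 0, 0, 0, 0]
  ],
  "squeeze": 40
}}

```text
time_s: 34.35
eef_pos: [659.3, 124.2, 91.0]
ee_rot: [0.0, 0.036, 0.999, 0.0]
force: [-1.2, -0.0, 3.4]
grip_width: 0.154
grip_force: 41.4
```

Call:
{"method": "send_rows", "body": {
  "targets": [
    [1, 0, 0, 0, 0, 0, 0],
    [1, 0, 0, 0, 0, 0, 0],
    [1, 0, 0, 0, 0, 0, 0],
    [1, 0, 0, 0, 0, 0, 0],
    [1, 0, -0.01, 0, 0, 0, 0],
    [1, 0, -0.02, 0, 0, 0, 0],
    [1, 0, -0.02, 0, 0, 0, 0],
    [1, 0, -0.02, 0, 0, 0, 0],
    [1, 0, -0.02, 0, 0, 0, 0],
    [1, 0, -0.01, 0, 0, 0, 0]
  ]
}}

```text
time_s: 35.6
eef_pos: [651.6, 23.7, 91.0]
ee_rot: [-0.0, 0.037, 0.999, 0.0]
force: [-3.0, 3.9, 6.9]
grip_width: 0.151
grip_force: 41.9
```

Call:
{"method": "send_rows", "body": {
  "targets": [
    [1, 0, -0.016, 0, 0, 0, 0],
    [1, 0, -0.02, 0, 0, 0, 0],
    [1, 0, -0.02, 0, 0, 0, 0],
    [1, 0, -0.02, 0, 0, 0, 0],
    [1, 0, -0.016, 0, 0, 0, 0],
    [1, 0, -0.004, 0, 0, 0, 0],
    [1, 0, 0, 0, 0, 0, 0],
    [1, 0, 0, 0, 0, 0, 0],
    [1, 0, 0, 0, 0, 0, 0],
    [1, 0, 0, 0, 0, 0, 0]
  ]
}}

```text
time_s: 36.85
eef_pos: [644.2, -72.3, 91.0]
ee_rot: [-0.001, 0.037, 0.999, -0.0]
force: [-7.5, -1.0, 7.7]
grip_width: 0.155
grip_force: 42.1
```

Call:
{"method": "send_rows", "body": {
  "targets": [
    [1, 0, -0.003, 0, 0, 0, 0],
    [1, 0, -0.002, 0, 0, 0, 0],
    [1, 0, -0.001, 0, 0, 0, 0],
    [1, 0, 0, 0, 0, 0, 0],
    [1, 0, 0, 0, 0, 0, 0],
    [1, 0, 0, 0, 0, 0, 0],
    [1, 0, 0, 0, 0, 0, 0],
    [1, 0, 0, 0, 0, 0, 0],
    [1, 0, 0, 0, 0, 0, 0],
    [1, 0, 0, 0, 0, 0, 0]
  ]
}}

```text
time_s: 38.1
eef_pos: [643.9, -77.3, 91.0]
ee_rot: [-0.001, 0.036, 0.999, 0.0]
force: [-6.1, 1.5, 8.5]
grip_width: 0.155
grip_force: 42.2
```

Call:
{"method": "send_rows", "body": {
  "targets": [
    [1, 0.0005, -0.0015, 0, 0, 0, 0],
    [1, 0.0005, -0.0015, 0, 0, 0, 0],
    [1, 0, -0.001, 0, 0, 0, 0],
    [1, 0, -0.001, 0, 0, 0, 0],
    [1, 0, 0, 0, 0, 0, 0],
    [1, 0, 0, 0, 0, 0, 0],
    [1, 0, 0, 0, 0, 0, 0],
    [1, 0, 0, 0, 0, 0, 0],
    [1, 0, 0, 0, 0, 0, 0],
    [1, 0, 0, 0, 0, 0, 0]
  ]
}}

```text
time_s: 39.35
eef_pos: [643.7, -79.8, 91.0]
ee_rot: [0.001, 0.036, 0.999, 0.002]
force: [1.8, 13.0, 6.6]
grip_width: 0.158
grip_force: 41.9
```

Call:
{"method": "send_rows", "body": {
  "targets": [
    [0.5, 0, 0, 0, 0, 0, 0],
    [-0.3, 0, 0, 0, 0, 0, 0],
    [-0.6, 0, 0, 0, 0, 0, 0],
    [-0.6, 0, 0, 0, 0, 0, 0],
    [-0.6, 0, 0, -0.02, 0, 0, 0],
    [-0.6, 0, 0, -0.04, 0, 0, 0],
    [-0.6, 0, 0, -0.05, 0, 0, 0],
    [-0.6, 0.017, 0.036, -0.02, 0, 0, 0],
    [-0.6, 0.017, 0.036, 0, 0, 0, 0],
    [-0.6, 0.017, 0.036, 0, 0, 0, 0]
  ]
}}

```text
time_s: 40.6
eef_pos: [599.6, 30.1, 220.8]
ee_rot: [0.0, 0.037, 0.999, -0.0]
force: [-0.2, 0.1, 0.0]
grip_width: 0.804
grip_force: 0.0
```

Call:
{"method": "send_rows", "body": {
  "targets": [
    [-0.6, 0.017, 0.04, 0, 0, 0, 0],
    [-0.6, 0.017, 0.04, 0, 0, 0, 0],
    [-0.6, 0.017, 0.04, 0, 0, 0, 0],
    [-0.6, 0.017, 0.04, 0, 0, 0, 0],
    [-0.6, 0.017, 0.04, 0, 0, 0, 0],
    [-0.6, 0.017, 0.04, 0, 0, 0, 0],
    [-0.6, 0.017, 0.02, 0, 0, 0, 0],
    [-0.6, 0, 0, 0, 0, 0, 0],
    [-0.6, 0, 0, 0, 0, 0, 0],
    [-0.6, 0, 0, 0, 0, 0, 0]
  ]
}}

```text
time_s: 41.85
eef_pos: [500.9, 296.3, 220.6]
ee_rot: [0.0, 0.037, 0.999, -0.0]
force: [0.5, 0.6, 0.2]
grip_width: 0.796
grip_force: 0.0
```

Run:
```python
from h import *
p,R=state()
c=ctrl.capture("wrist");save(c,"w8")
for r in ctrl.landmark_of("lid_knob",c)[:3]: print(r,np.round(px2w(c,r["point"],29),1))
r=ctrl.boxes_of("lid_knob",c)[:2];print(r)
wjars(c,12)
c=ctrl.capture("top"); save(c,"t8")
for r in ctrl.landmark_of("cover_grip",c)[:1]: print(px2w(c,r["point"],100))
```

```text
t 41.85 tcp [500.9 296.3 220.6] tooly [ 0.074  0.997 -0.   ] toolz [ 0. -0. -1.] F [0.5 0.6 0.2] w 0.796 gf 0.0
{'point': [320.9, 112.9], 'score': 0.94} [434.2 300.9  29. ]
[{'extent': [261.7, 51.6, 117.4, 127.0], 'score': 0.74}]
[322. 112.] [118. 123.] 1.02 [434.4 301.7]
[647.60458505 -71.09257955 100.        ]
```

View pics/w8.png

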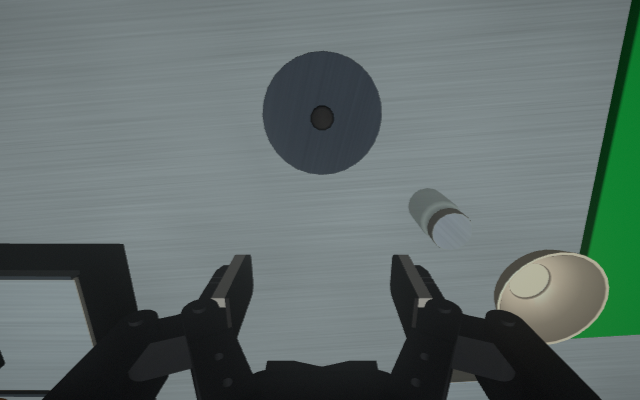

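View pics/t8.png

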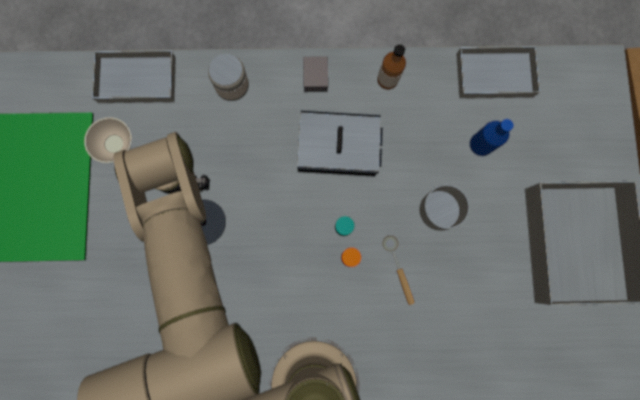

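The lid is at (322,113) with its knob in line. The top view shows the cover shut at (340,140).

Call:
{"method": "send_rows", "body": {
  "targets": [
    [-0.3, 0.022, 0, 0.02, 0, 0, 0],
    [-0.3, 0.022, 0, 0.03, 0, 0, 0],
    [-0.3, 0.022, 0, 0.03, 0, 0, 0],
    [-0.3, 0, 0, 0.04, 0, 0, 0],
    [-0.3, 0, 0, 0.035, 0, 0, 0],
    [-0.3, 0, 0, 0.03, 0, 0, 0],
    [-0.3, 0, 0, 0.015, 0, 0, 0],
    [-0.3, 0, 0, 0.005, 0, 0, 0],
    [-0.3, 0, 0, 0, 0, 0, 0],
    [-0.3, 0, 0, 0, 0, 0, 0]
  ]
}}

```text
time_s: 43.35
eef_pos: [435.0, 302.2, 16.5]
ee_rot: [0.001, 0.036, 0.999, 0.0]
force: [0.2, 0.2, -0.2]
grip_width: 0.648
grip_force: 0.0
```

Call:
{"method": "send_rows", "body": {
  "targets": [
    [0.2, 0, 0, 0, 0, 0, 0],
    [1, 0, 0, 0, 0, 0, 0],
    [1, 0, 0, 0, 0, 0, 0],
    [1, 0, 0, 0, 0, 0, 0],
    [1, 0, 0, 0, 0, 0, 0],
    [1, 0, 0, 0, 0, 0, 0],
    [1, 0, 0, 0, 0, 0, 0],
    [1, 0, 0, 0, 0, 0, 0],
    [1, 0, 0, 0, 0, 0, 0],
    [1, 0, 0, 0, 0, 0, 0]
  ],
  "squeeze": 50
}}

```text
time_s: 44.6
eef_pos: [434.8, 302.0, 16.1]
ee_rot: [0.0, 0.036, 0.999, 0.0]
force: [-1.3, -0.9, 5.4]
grip_width: 0.267
grip_force: 48.9
```

Call:
{"method": "send_rows", "body": {
  "targets": [
    [1, 0, 0, -0.02, 0, 0, 0],
    [1, 0, 0, -0.04, 0, 0, 0],
    [1, 0, 0, -0.05, 0, 0, 0],
    [1, 0, 0, -0.05, 0, 0, 0],
    [1, 0, 0, -0.05, 0, 0, 0],
    [1, -0.0112, -0.0394, 0, 0, 0, 0],
    [1, -0.0112, -0.0394, 0, 0, 0, 0],
    [1, -0.0112, -0.0394, 0, 0, 0, 0],
    [1, -0.0112, -0.0394, 0, 0, 0, 0],
    [1, -0.0112, -0.0394, 0, 0, 0, 0]
  ]
}}

```text
time_s: 45.85
eef_pos: [476.0, 100.1, 225.3]
ee_rot: [-0.0, 0.036, 0.999, 0.0]
force: [-0.5, 1.4, -1.6]
grip_width: 0.265
grip_force: 49.5
```

Call:
{"method": "send_rows", "body": {
  "targets": [
    [1, -0.0112, -0.0394, 0, 0, 0, 0],
    [1, -0.0112, -0.0394, 0, 0, 0, 0],
    [1, -0.0112, -0.0394, 0, 0, 0, 0],
    [1, -0.0112, -0.0394, 0, 0, 0, 0],
    [1, -0.0112, -0.0394, 0, 0, 0, 0],
    [1, -0.0112, -0.0394, 0, 0, 0, 0],
    [1, -0.0112, -0.0394, 0, 0, 0, 0],
    [1, -0.0112, -0.0394, 0, 0, 0, 0],
    [1, -0.0112, -0.0394, 0, 0, 0, 0],
    [1, 0, 0, 0, 0, 0, 0]
  ]
}}

```text
time_s: 47.1
eef_pos: [550.4, -261.8, 224.3]
ee_rot: [-0.001, 0.038, 0.999, 0.0]
force: [0.5, -0.5, -2.4]
grip_width: 0.266
grip_force: 49.5
```

Run:
```python
from h import *
p,R=state()
c=ctrl.capture("wrist");save(c,"w9")
for r in ctrl.landmark_of("pot_rim",c)[:3]: print(r,np.round(px2w(c,r["point"],85),1))
```

```text
t 47.1 tcp [ 550.4 -261.8  224.3] tooly [0.076 0.997 0.001] toolz [-0.001  0.001 -1.   ] F [ 0.5 -0.5 -2.4] w 0.266 gf 49.5
{'point': [194.0, 98.5], 'score': 0.78} [ 461.4 -364.1   85. ]
```

View pics/w9.png

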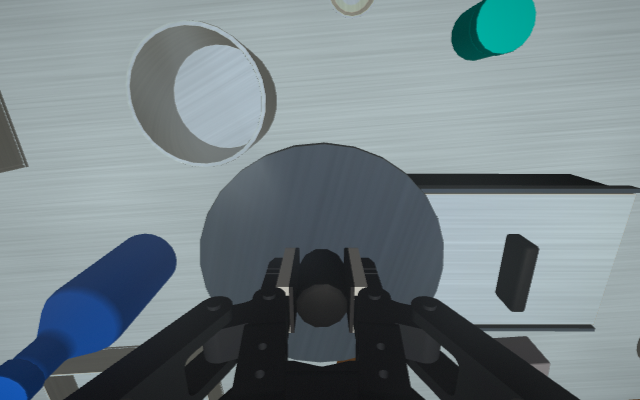

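The held lid is centred near (322,250), and the pot rim spans columns 126–268 and rows 21–167.

Run:
```python
from h import *
from scipy.optimize import least_squares
p,R=state()
c=ctrl.capture("wrist"); g=cv2.cvtColor(c["img"],cv2.COLOR_RGB2GRAY).astype(float)
def fit(c0,z,r,rng,sgn,angs,free=True):
    # radial rays in world about c0: pick strongest edge
    pts=[]
    rr=np.arange(r-rng,r+rng,.5)
    gb=cv2.GaussianBlur(g,(3,3),0).astype(np.float32)
    for a in angs:
        P=np.array([w2px(c,[c0[0]+q*np.cos(a),c0[1]+q*np.sin(a),z]) for q in rr],np.float32)
        v=cv2.remap(gb,P[:,0][None],P[:,1][None],cv2.INTER_LINEAR)[0]
        d=(v[4:]-v[:-4])*sgn; i=d.argmax()
        pts.append([c0[0]+rr[i+2]*np.cos(a),c0[1]+rr[i+2]*np.sin(a)])
    pts=np.array(pts)
    f=least_squares(lambda x:np.hypot(pts[:,0]-x[0],pts[:,1]-x[1])-x[2],[*c0,r],loss="soft_l1")
    print("fit",np.round(f.x,1),"res",round(np.median(abs(f.fun)),2)); return f.x
# rim inner edge: interior dark -> bright ring, r=56 (image left side), outer r=60
x=fit((462,-363),85,56,8,1,np.linspace(1.7,5.2,60))
x=fit(x[:2],85,56,6,1,np.linspace(0,6.28,90))
y=fit(x[:2],85,60,5,-1,np.linspace(-1.2,1.8,60))
l=fit(p[:2],p[2]-4,65,12,1,np.linspace(2.0,4.2,60)); l=fit(l[:2],p[2]-4,65,8,1,np.linspace(2.0,4.2,60))
print(l[:2]-p[:2]); print(R.T@(np.array([x[0],x[1],0])-np.array([l[0],l[1],0])))
im=c["img"].copy()
for cc,z,r in((x,85,56),(x,85,60),(l,p[2]-4,65)):
    for a in np.linspace(0,6.28,200):
        u=w2px(c,[cc[0]+r*np.cos(a),cc[1]+r*np.sin(a),z]); cv2.circle(im,(int(u[0]),int(u[1])),0,(255,0,0),-1)
cv2.imwrite("pics/w9f.png",im[:,:460,::-1])
```

```text
t 47.2 tcp [ 550.5 -259.3  225. ] tooly [0.073 0.997 0.001] toolz [-0.001  0.001 -1.   ] F [-0.3  0.6 -1.6] w 0.267 gf 49.5
fit [ 461.5 -362.1   56.2] res 0.19
fit [ 461.3 -362.3   55.9] res 0.19
fit [ 460.4 -363.    59.8] res 0.2
fit [ 552.5 -258.8   63.9] res 0.19
fit [ 551.9 -259.    63.2] res 0.18
[1.3369822  0.27045428]
[ 8.27606956e+01 -1.09602088e+02 -2.04219048e-02]
```

View pics/w9f.png

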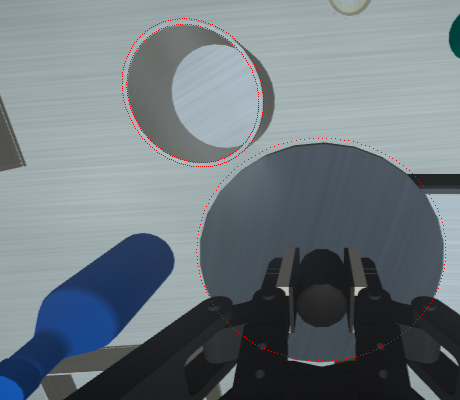

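Call:
{"method": "send_rows", "body": {
  "targets": [
    [1, 0.0163, -0.0219, 0, 0, 0, 0],
    [1, 0.0163, -0.0219, 0, 0, 0, 0],
    [1, 0.0163, -0.0219, 0, 0, 0, 0],
    [1, 0.0163, -0.0219, 0.01, 0, 0, 0],
    [1, 0.0163, -0.0219, 0.02, 0, 0, 0],
    [1, 0, 0, 0.03, 0, 0, 0],
    [1, 0, 0, 0.03, 0, 0, 0],
    [1, 0, 0, 0.02, 0, 0, 0],
    [1, 0, 0, 0.005, 0, 0, 0],
    [1, 0, 0, 0, 0, 0, 0]
  ]
}}

```text
time_s: 48.5
eef_pos: [461.9, -362.5, 111.2]
ee_rot: [0.0, 0.036, 0.999, -0.0]
force: [0.2, 0.1, -1.1]
grip_width: 0.263
grip_force: 49.5
```

Run:
```python
from h import *
delta([461,-362.5,97])
```

```text
t 48.5 tcp [ 461.9 -362.5  111.2] tooly [ 0.072  0.997 -0.   ] toolz [ 0. -0. -1.] F [ 0.2  0.1 -1.1] w 0.263 gf 49.5
tool delta mm [ 0.9 -0.  14.2]
```

Call:
{"method": "send_rows", "body": {
  "targets": [
    [1, 0.001, 0, 0.003, 0, 0, 0],
    [1, 0, 0, 0.003, 0, 0, 0],
    [1, 0, 0, 0.003, 0, 0, 0],
    [1, 0, 0, 0.002, 0, 0, 0],
    [1, 0, 0, 0.002, 0, 0, 0],
    [1, 0, 0, 0, 0, 0, 0],
    [1, 0, 0, 0, 0, 0, 0],
    [1, 0, 0, 0, 0, 0, 0],
    [1, 0, 0, 0, 0, 0, 0],
    [1, 0, 0, 0, 0, 0, 0]
  ]
}}

```text
time_s: 49.75
eef_pos: [460.5, -362.8, 97.6]
ee_rot: [-0.0, 0.036, 0.999, -0.0]
force: [-0.4, -0.0, -0.9]
grip_width: 0.263
grip_force: 49.5
```

Call:
{"method": "send_rows", "body": {
  "targets": [
    [1, 0, 0, 0.001, 0, 0, 0],
    [1, 0, 0, 0.001, 0, 0, 0],
    [1, 0, 0, 0.001, 0, 0, 0],
    [1, 0, 0, 0, 0, 0, 0],
    [1, 0, 0, 0, 0, 0, 0],
    [1, 0, 0, 0, 0, 0, 0],
    [1, 0, 0, 0, 0, 0, 0],
    [1, 0, 0, 0, 0, 0, 0],
    [1, 0, 0, 0, 0, 0, 0],
    [1, 0, 0, 0, 0, 0, 0]
  ]
}}

```text
time_s: 51.0
eef_pos: [460.6, -362.8, 94.6]
ee_rot: [-0.0, 0.036, 0.999, 0.0]
force: [0.1, -0.1, -2.1]
grip_width: 0.264
grip_force: 49.4
```

Call:
{"method": "send_rows", "body": {
  "targets": [
    [1, 0, 0, 0.0005, 0, 0, 0],
    [1, 0, 0, 0.0003, 0, 0, 0],
    [1, 0, 0, 0, 0, 0, 0],
    [1, 0, 0, 0, 0, 0, 0],
    [0.2, 0, 0, 0, 0, 0, 0],
    [-0.3, 0, 0, 0, 0, 0, 0],
    [-0.3, 0, 0, 0, 0, 0, 0],
    [-0.3, 0, 0, 0, 0, 0, 0],
    [-0.3, 0, 0, 0, 0, 0, 0],
    [-0.3, 0, 0, -0.01, 0, 0, 0]
  ]
}}

```text
time_s: 52.25
eef_pos: [460.3, -362.5, 103.6]
ee_rot: [-0.0, 0.036, 0.999, 0.001]
force: [-0.2, 0.1, 0.2]
grip_width: 0.65
grip_force: 0.0
```

Call:
{"method": "send_rows", "body": {
  "targets": [
    [-0.3, 0, 0, -0.03, 0, 0, 0],
    [-0.3, 0, 0, -0.05, 0, 0, 0],
    [-0.3, 0, 0, -0.05, 0, 0, 0],
    [-0.3, -0.02, 0.01, -0.02, 0, 0, 0],
    [-0.3, -0.03, 0.02, 0, 0, 0, 0],
    [-0.3, -0.03, 0.03, 0, 0, 0, 0],
    [-0.3, 0, 0.03, 0, 0, 0, 0],
    [-0.3, 0, 0.03, 0, 0, 0, 0],
    [-0.3, 0, 0, 0, 0, 0, 0],
    [-0.3, 0, 0, 0, 0, 0, 0]
  ]
}}

```text
time_s: 53.5
eef_pos: [549.0, -249.6, 254.3]
ee_rot: [0.0, 0.037, 0.999, -0.0]
force: [-0.3, -0.1, 0.5]
grip_width: 0.65
grip_force: 0.0
```

Run:
```python
from h import *
state()
c=ctrl.capture("wrist");save(c,"w10")
for q,z in(("lid_knob",107),("pot_rim",85)):
  for r in ctrl.landmark_of(q,c)[:2]: print(q,r,np.round(px2w(c,r["point"],z),1))
a=c["img"]; c=ctrl.capture("scene"); cv2.imwrite("pics/f.png",np.vstack([a[:300],c["img"][100:400]])[:,:,::-1])
c=ctrl.capture("top")
for r in ctrl.landmark_of("cover_grip",c)[:1]: print(px2w(c,r["point"],100))
```

```text
t 53.5 tcp [ 549.  -249.6  254.3] tooly [ 0.073  0.997 -0.001] toolz [ 0.    -0.001 -1.   ] F [-0.3 -0.1  0.5] w 0.65 gf 0.0
lid_knob {'point': [185.7, 102.1], 'score': 0.79} [ 462.7 -363.2  107. ]
[651.08227098 -79.49947626 100.        ]
```

View pics/f.png

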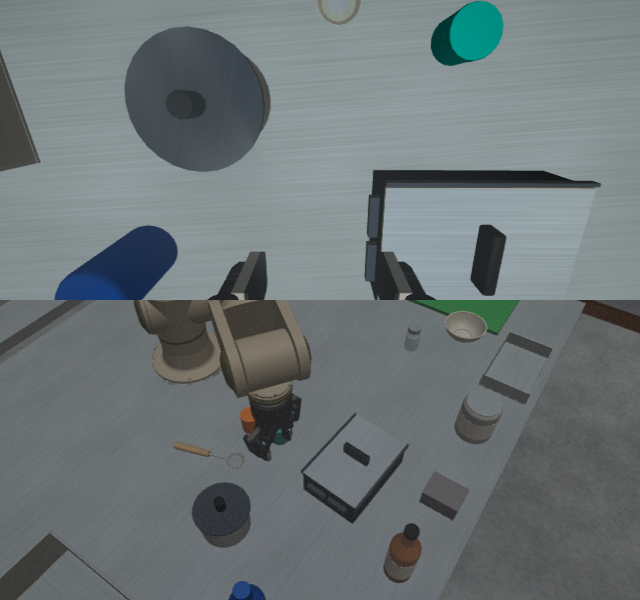

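Wrist view: the lid is seated on the pot at (193,100) and the cover is on the chest with its near-left corner at (383,183). I'll check the shut gap numerically before handing in.

Run:
```python
from h import *
c=ctrl.capture("wrist")
for p,z in [((383,183),84),((598,185),84),((377,298),84),((374,172),78)]:
    w=px2w(c,p,z)[:2]-C; print(p,np.round([w@ex,w@ey],1))
cv2.imwrite("pics/crop.png",cv2.resize(c["img"][150:320,340:620],None,fx=2.8,fy=2.8,interpolation=cv2.INTER_CUBIC)[:,:,::-1])
```

```text
(383, 183) [ -80.1 -113.6]
(598, 185) [-78.  108.4]
(377, 298) [  58.9 -112. ]
(374, 172) [ -90.3 -122.5]
```

View pics/crop.png

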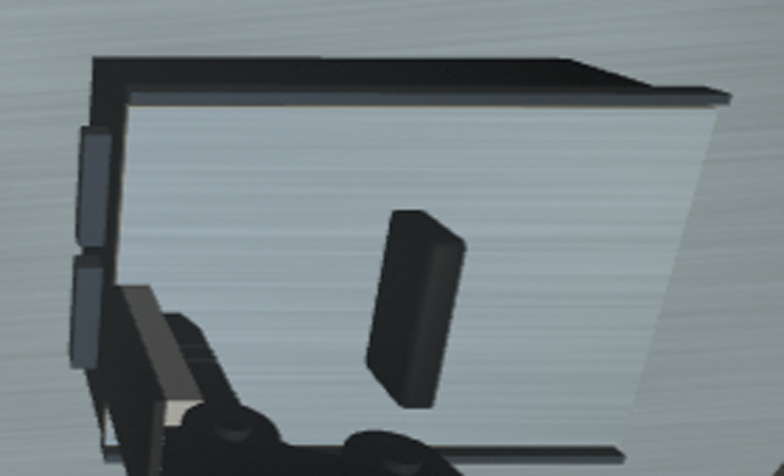

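The crop shows the cover's left edge flush with the rail end at (129,100), so the cover is shut.

```bash
python3 -c "
from rig import ctrl
print(ctrl.finish_job())"
```

```text
the job is handed in; nothing more can be done
None
```

The job is handed in at about 54 s: all three sauce jars (no fourth was there) stand upright in the chest, the cover is slid shut to its stop, and the lid sits down in the pot rim; the judge returned no result.

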